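# Put the fallen spice jar back in the cupboard's door rack

## Robot

A 7-joint arm with a two-finger parallel gripper is mounted at the origin on a cart in front of the work surface, level with it; the furniture and walls round the work are solid. World frame = base frame: x ahead of the robot, y to its left, z up, the work surface at z = 0. Lengths are in m, angles in rad, forces in N, time in s.
With the tool pointing down it reaches from about 0.4 to 0.85 m from the base axis. Payload 6.9 kg.
Tool frame: the origin (TCP) lies midway between the tips of the shut fingers; the grasp point (between the pads) lies 19 mm behind it (env.tcp_to_grasp is the distance from the TCP to the grasp point, in m); z points along the fingers, y is the line along which they close (so a half turn about z gives the same grasp; the last joint's range is limited). The gripper opens to 85 mm and grips with 20 to 120 N. Pads are 22 mm wide; open, the fingers measure 114 mm over their backs; the gripper's body (76 mm by 85 mm) begins 54 mm behind the grasp point. The pads swing forward as they close: fully open they stand 13 mm farther back than shut.
Start: joints at [-1.071, 0.507, -0.238, 1.5, 0.126, 1.149, -0.155], TCP at [0.24, 0.577, 0.204] pointing down, gripper open.
Joint ranges: [-3.08, 3.08], [-0.24, 2.05], [-1.43, 1.35], [0, 2.5], [-1.52, 4.66], [0.17, 1.96], [-2.89, 2.89]. Speed limits (rad/s): [2.39, 2.39, 3.14, 3.14, 3.14, 3.14, 3.14].

## Interface

Orientations are given as a unit quaternion [w, x, y, z].
In Python, from rig import env, viewer, workorder gives the robot as it stands.
- The arm moves only by the shell command python3 -m crank 'ROWS'. ROWS is JSON, a list of rows, each a list of 3 entries, a list of its own where there are three numbers: the closure, from -1 (fully open) to 1 (shut), then the shift along the tool's x, y, z in units of 200 mm (1.0 is 200 mm), then the turn about the tool's z in units of 45 degrees (1.0 is 45 degrees). In form: [[grip, [tx, ty, tz], spin], ...]. A call has 1 to 20 rows; each row is the pose to reach, as a shift and turn from the pose commanded when the call began, along the tool's axes at that moment; what a row does not reach only later rows make up. A row lasts 1/8 s, in which the tool goes at most 62.5 mm and 10.7 degrees, less where a joint would pass 70% of its speed; a pose out of reach is approached as far as the arm can. A call with a number of a shift or a turn outside -1 to 1 is refused whole. A call with a gripper value outside its range is refused whole. The fingers move at their own pace and stop on an object; the grip force is fixed at half the most. Time passes only in rows, so rows that repeat a pose let the fingers close. It gives the time, the measured TCP pose, the force, the opening and the grip force at its end, in the units of the state.
- env.sense(): the state, without advancing time (a new reading comes with each control period).
- viewer.grab_frame(name): name is "scene" or "top" or "wrist"; returns a dict with "pixels" (480x640x3 uint8, blue, green, red), "range_z" (480x640 float32, m along the optical axis (not along the pixel's ray), 0 where there is no reading), "fovy" (degrees; the focal length in pixels is half the picture's height over the tangent of half this angle, whatever the lens; pixels are square), "cx", "cy" (the principal point, pixels), "world_to_cam" (4x4, takes a point from world to camera coordinates). Camera axes: x right, y up, looking along -z (the intrinsics and any distortion apply to the point x, -y, -z); pixel columns grow to the right and rows downward; lengths in m; the calibration is good to about 2 mm. The wrist camera is an equidistant fisheye: a pixel r from the principal point sees the ray r / f radians off the axis. A picture is of the moment at which its call begins.
- workorder.finish_job(): hands the job in; it is judged then, once.
The state is a dict: "time_s": time; "q": joint angles; "dq": joint speeds; "joint_efforts": joint torques, N m; "ee_pos": TCP position; "orientation": TCP orientation; "contact_force": force on the tool from outside, world axes, zero at the start; "torque": the same for the moment, N m; "opening": finger opening in m; "grasp_force": force on a finger pad.
Only numpy, scipy, OpenCV 4.12 (cv2) and the standard library are available. Lean on these libraries where they do the work, as an engineer would, in place of code of your own. Each camera call takes 0.05 s, during which the arm holds its last target. There are 200 camera calls.

## Task

The spice jar lying in front of the little worktop cupboard blocks its door: stand it upright on the worktop, well out of the door's swing, before you open the door. Then pull the door open through its roller catch, leave the jar standing upright in the free space of the upper rack inside the door, and push the door, gently enough that the jars stay standing, until the catch snaps and it is fully shut. Do not knock over the jar already in that rack, and leave the two white cups and the teaspoon where they are.

Things in the scene. Friction and masses are not known exactly. Their poses are not given: they have to be found in the camera images.
- spice_jar: Fallen spice jar, red screw cap: 106 mm tall, glass 42 mm and cap (upper 21 mm) 45 mm in diameter, 0.08 to 0.16 kg. Starts lying on the worktop in the door's path, cap pointing left (+y) or left and towards the robot (up to 45 degrees from +y to -x). Origin: centre of its base; its z axis runs from base to cap, up when it stands. Let go leaning over 10 degrees it may tip over.
- rack_jar: A second, equal spice jar (106 mm tall, 45 mm in diameter), standing loose in the upper door rack at its hinge end; it rides with the door. Origin: centre of its base, z up.
- cupboard_door (a joint): Door angle, rad: 0 fully shut, grows as it opens towards the robot, stops at 1.75. Upright hinge on the right (-y) of the front. A sprung roller catch holds it: at the handle it takes about 5 N to pull it out, 7 N to push it in. Below about 0.025 the rollers draw it shut; resting on them it stays 0.065 ajar. Past the catch it turns lightly and stays where left.
- roller_catch (a point): Roller catch inside the left wall of the cupboard, 134 mm up, hidden by the shut door: two white rollers on springs, between which a strike on the door runs; nothing to handle. The cupboard is fixed on the worktop, white with an oak top board: 200 mm deep, 250 wide (266 over the top board), 280 high; the top board overhangs the shut door's back, not its outer face.
- door_hinge (a point): On the hinge line at worktop height; axes turn with the door: y from the hinge along the door to its free edge, x square through the door from outside to inside, z up. Door: y = 0 to 248 mm, z = 6 to 264 mm, inner face x = -1 mm, outer face x = -17 mm on the 38 mm wide frame strips round its edge, -11 mm on the panel within.
- door_handle (a point): On the axis of the handle bar, 239 mm above the worktop, where to take it. Upright dark steel bar, 11 mm in diameter, from 153 to 253 mm above the worktop, outside the door near its free edge: 226 mm from the hinge line, axis 35 mm off the outer face; posts to the door 176 and 223 mm above the worktop. Axes as door_hinge.
- rack_place (a point): Middle of the free space on the floor of the upper rack, inside the door: 142 mm above the worktop, 25 mm from the inner face, 130 mm from the hinge line. Axes as door_hinge. Open at the top; 51 mm clear from door to wire rails 63 mm high; end boards 67 mm high at y = -108 and +54 mm; the other jar at about y = -80 mm. Door edge: z = 122 mm.
- mug_1: White stoneware mug, 84 mm in diameter, 93 mm high, on the worktop far left of the work; bystander. Origin: centre of its base.
- espresso_cup: Small white espresso cup, 64 mm in diameter (93 mm with its handle), 51 mm high, on the worktop left of the work; bystander. Origin: centre of its base.
- teaspoon: Steel teaspoon, 132 mm long, 26 mm wide, 9 mm high, on the worktop left of the work; bystander. Origin: middle of its underside.

How it is judged:
By the outcome, as a careful person would: the job done as asked, in the order asked, and still so for the second after the job is handed in, with the robot touching nothing.
It also fails if it takes over 72 s, if anything falls off the work surface, if the arm or the gripper's body presses on something with over 40 N, if the wrist force passes 120 N, or if a joint passes its speed limit or range.

## Working session

There is one attempt and no reset: what is moved stays moved. The work goes in short steps, Python scripts to look and compute and a shell command to move; the robot and the scene stay as the last step left them, time stands still between calls to the robot, and variables do not carry over. Pictures are saved under pics/ and viewed, at most 10 in all, crops included, and the job is handed in when it is done.

```bash
ls; mkdir -p pics; python3 - <<'E'
from rig import env,viewer
import cv2,numpy as np
s=env.sense();print({k:np.round(v,3).tolist() for k,v in s.items()})
a=viewer.grab_frame("scene");b=viewer.grab_frame("top")
for n,f in(("scene",a),("top",b)):
    np.savez(f"/tmp/{n}.npz",**f); cv2.imwrite(f"pics/{n}1.png",f["pixels"]); print(n,f["fovy"],f["cx"],f["cy"],np.round(f["world_to_cam"],3).tolist())
E
```

```text
pics
{'time_s': 0.0, 'q': [-1.071, 0.508, -0.238, 1.501, 0.126, 1.149, -0.155], 'dq': [-0.002, -0.002, 0.001, -0.0, -0.002, -0.0, 0.001], 'joint_efforts': [0.001, -62.06, -2.187, -24.964, 0.013, 0.012, 0.0], 'ee_pos': [0.24, 0.577, 0.203], 'orientation': [-0.0, 0.196, 0.981, -0.001], 'contact_force': [0.113, 0.85, -0.642], 'torque': [-0.024, 0.012, -0.009], 'grasp_force': 0.0, 'opening': 0.085}
scene 53.530187364097266 322.95842220261557 235.93660749571134 [[-0.746, -0.666, -0.012, 0.376], [0.418, -0.483, 0.769, -0.469], [-0.518, 0.569, 0.639, -0.562], [0.0, 0.0, 0.0, 1.0]]
top 49.20129010886137 329.1520616267712 231.20502760994668 [[-0.028, -1.0, -0.012, -0.126], [0.997, -0.029, 0.074, -0.635], [-0.074, -0.01, 0.997, -1.125], [0.0, 0.0, 0.0, 1.0]]
```

View pics/scene1.png

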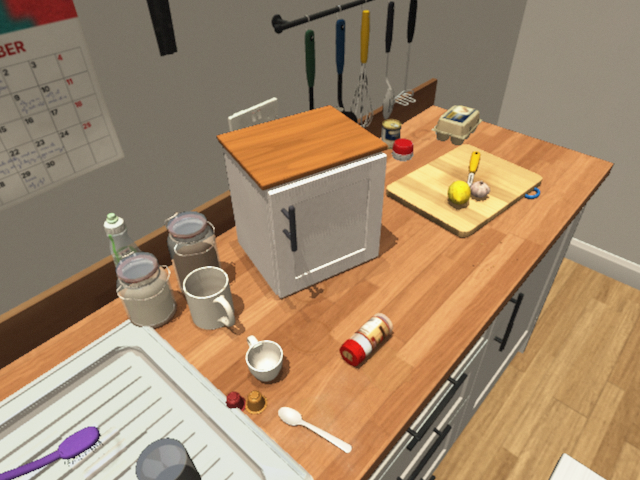

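View pics/top1.png

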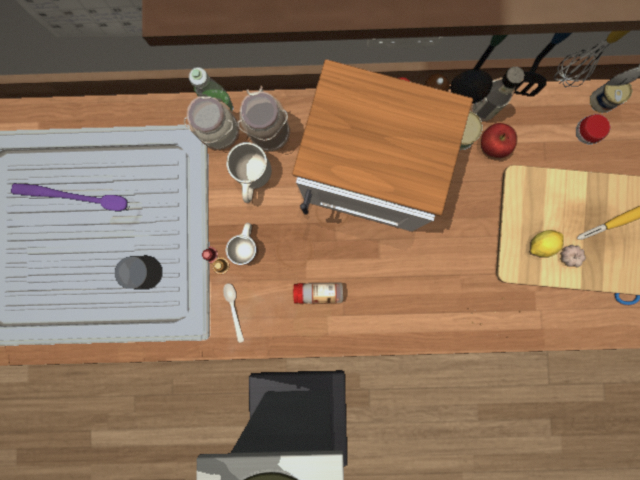

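The pictures show the jar lying at top px (293–345, 293) with its cap left. The cupboard is yawed, with its front-left corner near (299,180) and the handle top near (306,207). The cups are at (248,165) and (241,249), and the spoon at (233,312).

```bash
cat >h.py <<'E'
import numpy as np,cv2
from rig import env,viewer
from scipy.spatial.transform import Rotation as R
def cloud(f):
    F=240/np.tan(np.radians(f["fovy"])/2);d=f["range_z"].astype(float)
    v,u=np.mgrid[0:480,0:640]
    if f.get("fish"):
        dx,dy=(u-f["cx"])/F,(v-f["cy"])/F;th=np.hypot(dx,dy);k=np.where(th<1e-9,1,np.tan(np.minimum(th,1.4))/np.maximum(th,1e-9));x,y=dx*k*d,dy*k*d
    else: x,y=(u-f["cx"])/F*d,(v-f["cy"])/F*d
    P=np.stack([x,-y,-d],-1);T=np.linalg.inv(f["world_to_cam"])
    W=P@T[:3,:3].T+T[:3,3];W[d<=0]=np.nan;return W
def grab(n):
    f=viewer.grab_frame(n);f["fish"]=n=="wrist";return f
def tool():
    s=env.sense();q=s["orientation"];return np.array(s["ee_pos"]),R.from_quat([q[1],q[2],q[3],q[0]]).as_matrix()
E
python3 - <<'E'
from h import *
b=dict(np.load("/tmp/top.npz"));W=cloud(b);z=W[...,2]
m=(abs(z-.28)<.012);print("board z",np.median(z[m]),m.sum())
n,l,st,_=cv2.connectedComponentsWithStats(m.astype(np.uint8));k=1+st[1:,4].argmax();P=W[l==k][:,:2].astype(np.float32)
r=cv2.minAreaRect(P*1000);print("board rect",r,cv2.boxPoints(r).round(1).tolist())
# jar
sub=np.zeros_like(m);sub[270:315,280:360]=1;mj=sub&(z>.012)&(z<.07)
J=W[mj];r=cv2.minAreaRect((J[:,:2]*1000).astype(np.float32));print("jar",r,J[:,2].max(),cv2.boxPoints(r).round(1).tolist())
hsv=cv2.cvtColor(b["pixels"],cv2.COLOR_BGR2HSV);red=mj&((hsv[...,0]<6)|(hsv[...,0]>174))&(hsv[...,1]>180)
print("cap",W[red].mean(0),"all",J.mean(0))
hm=np.zeros_like(m);hm[185:220,298:318]=1;hm&=(z>.245)&(z<.268)&(hsv[...,2]<90)
print("handle",np.nanmean(W[hm],0),hm.sum())
for nm,(u,v) in dict(mug=(248,165),esp=(241,249),spoon=(233,312)).items(): print(nm,W[v-3:v+4,u-3:u+4].reshape(-1,3).mean(0).round(3))
a=dict(np.load("/tmp/scene.npz"));Wa=cloud(a)
hs=np.zeros((480,640),bool);hs[203:250,284:297]=1;hs&=(a["pixels"].max(2)<70);
H=Wa[hs];print("handle scene",np.median(H,0),H[:,2].min(),H[:,2].max())
m=(abs(Wa[...,2]-.28)<.012);P=Wa[m][:,:2];P=P[(P[:,0]>.4)&(abs(P[:,1])<.4)].astype(np.float32);r=cv2.minAreaRect(P*1000);print(r,cv2.boxPoints(r).round(1).tolist())
m=np.zeros((480,640),bool);m[310:370,335:395]=1;m&=(Wa[...,2]>.012);J=Wa[m];print(cv2.minAreaRect((J[:,:2]*1000).astype(np.float32)),J.mean(0))
E
```

```text
board z 0.27978809139162664 19330
board rect ((773.6832885742188, -243.09689331054688), (266.7271728515625, 212.94241333007812), 72.73919677734375) [[632.4000244140625, -338.8999938964844], [835.7999877929688, -402.0], [914.9000244140625, -147.3000030517578], [711.5999755859375, -84.0999984741211]]
jar ((496.9197692871094, -115.37101745605469), (105.32044219970703, 45.306121826171875), 88.54335021972656) 0.04977711430031051 [[472.8999938964844, -167.39999389648438], [518.2000122070312, -168.60000610351562], [520.9000244140625, -63.29999923706055], [475.6000061035156, -62.20000076293945]]
cap [ 0.49964733 -0.07294702  0.04082081] all [ 0.49846248 -0.11623452  0.03940133]
handle [ 0.65934544 -0.10152666  0.25195149] 25
mug [0.787 0.034 0.007]
esp [0.599 0.053 0.008]
spoon [0.461 0.073 0.005]
handle scene [nan nan nan] nan nan
((815.6906127929688, -77.48501586914062), (637.5795288085938, 350.407470703125), 88.96134948730469) [[634.7000122070312, -393.0], [985.0999755859375, -399.3999938964844], [996.5999755859375, 238.10000610351562], [646.2999877929688, 244.39999389648438]]
((499.09710693359375, -113.716064453125), (107.86585235595703, 43.94844055175781), 89.38666534423828) [ 0.49416909 -0.10549696  0.0362103 ]
```

```bash
cat >>h.py <<'E'
def go(x,y,z,ang=None):
    """units from present pose to target TCP; ang = world heading of tool y (mod 180), deg"""
    p,M=tool();d=M.T@(np.array([x,y,z])-p)/.2;a=np.degrees(np.arctan2(M[1,1],M[0,1]))
    s=0 if ang is None else -((ang-a+90)%180-90)/45
    print("shift",d.round(3),"rows>=",round(np.linalg.norm(d)*.2/.0625,1),"spin",round(s,3),"now",p.round(4),"yaw",round(a,1),"q",np.round(env.sense()["q"],2))
E
python3 -c "
from h import *
go(.33,.40,.204);go(.498,-.0745,.1,1.5)"
```

```text
shift [-0.756 -0.643 -0.003] rows>= 3.2 spin 0 now [0.2397 0.5767 0.2032] yaw 67.4 q [-1.07  0.51 -0.24  1.5   0.13  1.15 -0.15]
shift [-2.442 -2.51   0.52 ] rows>= 11.3 spin 1.465 now [0.2397 0.5767 0.2032] yaw 67.4 q [-1.07  0.51 -0.24  1.5   0.13  1.15 -0.15]
```

```bash
python3 -m crank '[[-1,[-0.75,-0.64,0],0.25],[-1,[-0.75,-0.64,0],0.45],[-1,[-0.75,-0.64,0],0.5],[-1,[-0.75,-0.64,0],0.5]]'; python3 -c "
from h import *
go(.42,.24,.204);go(.498,-.0745,.1,1.5)"
```

```text
time_s: 0.6
ee_pos: [0.3318, 0.3966, 0.204]
orientation: [0.001, 0.386, 0.922, -0.001]
contact_force: [-0.2, 0.2, 0.2]
opening: 0.0849
grasp_force: 0.0
shift [-0.868 -0.235  0.002] rows>= 2.9 spin 0 now [0.3318 0.3966 0.204 ] yaw 44.5 q [-0.84  0.34 -0.12  1.78  0.05  1.03 -0.2 ]
shift [-2.261 -1.059  0.527] rows>= 8.2 spin 0.956 now [0.3318 0.3966 0.204 ] yaw 44.5 q [-0.84  0.34 -0.12  1.78  0.05  1.03 -0.2 ]
```

```bash
python3 -m crank '[[-1,[-0.95,-0.43,0],0.2],[-1,[-0.95,-0.43,0],0.4],[-1,[-0.95,-0.43,0],0.6],[-1,[-0.95,-0.43,0],0.6],[-1,[-0.95,-0.43,0],0.6]]'; python3 -c "
from h import *
go(.498,.05,.204,1.5);go(.498,-.0745,.1,1.5)"
```

```text
time_s: 1.23
ee_pos: [0.4029, 0.2053, 0.204]
orientation: [0.0, 0.589, 0.808, -0.0]
contact_force: [0.3, 1.0, -1.2]
opening: 0.0855
grasp_force: 0.0
shift [-0.885  0.215 -0.   ] rows>= 2.9 spin 0.362 now [0.4029 0.2053 0.204 ] yaw 17.8 q [-0.57  0.24  0.06  1.93 -0.02  0.97 -0.19]
shift [-1.477  0.025  0.52 ] rows>= 5.0 spin 0.362 now [0.4029 0.2053 0.204 ] yaw 17.8 q [-0.57  0.24  0.06  1.93 -0.02  0.97 -0.19]
```

```bash
python3 -m crank '[[-1,[-0.89,0.21,0],0.2],[-1,[-0.89,0.21,0],0.36],[-1,[-0.89,0.21,0],0.36],[-1,[-0.89,0.21,0],0.36]]'; python3 - <<'E'
from h import *
go(.498,-.0745,.1,1.5)
f=grab("wrist");W=cloud(f);cv2.imwrite("pics/wrist1.png",f["pixels"]);z=W[...,2]
m=(z>.012)&(z<.06)&(W[...,0]>.44)&(W[...,0]<.56)&(W[...,1]<-.03)&(W[...,1]>-.2)
J=W[m];r=cv2.minAreaRect((J[:,:2]*1000).astype(np.float32));print(r,cv2.boxPoints(r).round(1).tolist(),J[:,2].max(),m.sum())
b=grab("top")
E
```

```text
time_s: 1.72
ee_pos: [0.4992, 0.0472, 0.2036]
orientation: [0.001, 0.698, 0.716, -0.0]
contact_force: [-0.7, 0.0, -0.1]
opening: 0.0855
grasp_force: 0.0
shift [-0.608 -0.022  0.519] rows>= 2.6 spin -0.0 now [0.4992 0.0472 0.2036] yaw 1.5 q [-0.29  0.32  0.2   1.82 -0.07  1.01 -0.04]
((498.1944274902344, -115.00917053222656), (106.93138885498047, 45.78818130493164), 89.6013412475586) [[474.8999938964844, -168.3000030517578], [520.7000122070312, -168.60000610351562], [521.5, -61.70000076293945], [475.70001220703125, -61.400001525878906]] 0.04664932742867817 3577
```

```bash
python3 -m crank '[[-1,[0.3,-0.01,0.1],0],[-1,[0.606,-0.015,0.5],0],[-1,[0.606,-0.015,0.7],0],[-1,[0.606,-0.015,0.85],0],[-1,[0.606,-0.015,0.95],0],[-1,[0.606,-0.015,0.99],0],[-1,[0.606,-0.015,0.99],0]]'; python3 -c "
from h import *
go(.499,-.074,.003,1)"
```

```text
time_s: 2.7
ee_pos: [0.4901, 0.1722, 0.0061]
orientation: [-0.0, 0.696, 0.718, 0.0]
contact_force: [-0.2, -0.3, 0.5]
opening: 0.0858
grasp_force: 0.0
shift [-1.232  0.005  0.015] rows>= 3.9 spin 0.019 now [0.4901 0.1722 0.0061] yaw 1.9 q [-0.46  0.6   0.11  2.01 -0.13  0.53 -0.23]
```

I got the sign of x wrong. The arm came down in free space at y=0.17 and touched nothing, so I'll raise it and go across.

```bash
python3 -m crank '[[-1,[0,0,-0.3],0],[-1,[0,0,-0.6],0],[-1,[-0.3,0,-0.6],0],[-1,[-0.6,0,-0.6],0],[-1,[-0.9,0,-0.6],0],[-1,[-1,0,-0.6],0],[-1,[-1,0,-0.6],0]]'; python3 -c "
from h import *
go(.499,-.074,.002,1)"
```

```text
time_s: 3.58
ee_pos: [0.4971, -0.0307, 0.1274]
orientation: [0.001, 0.698, 0.717, 0.001]
contact_force: [-0.4, 0.4, 0.3]
opening: 0.0854
grasp_force: 0.0
shift [-0.217  0.002  0.627] rows>= 2.1 spin 0.012 now [ 0.4971 -0.0307  0.1274] yaw 1.5 q [-0.12  0.4   0.18  1.94 -0.1   0.8   0.14]
```

```bash
python3 -m crank '[[-1,[-0.22,0,0],0],[-1,[-0.22,0,0.2],0],[-1,[-0.22,0,0.4],0],[-1,[-0.22,0,0.55],0],[-1,[-0.22,0,0.63],0],[-1,[-0.22,0,0.63],0],[0.3,[-0.22,0,0.63],0],[1,[-0.22,0,0.63],0],[1,[-0.22,0,0.63],0],[1,[-0.22,0,0.63],0],[1,[-0.22,0,0.63],0]]'; python3 -c "
from h import *
go(.499,-.074,.002,1)
p=0
for f in range(0,100,10):
  a=np.radians(13.2+f);dy=96.5*np.cos(a)-94;dz=96.5*np.sin(a)-22;print(f,round(-dy/200,3),round(-dz/200,3))"
```

```text
time_s: 4.95
ee_pos: [0.4985, -0.0729, 0.0013]
orientation: [0.0, 0.696, 0.718, 0.001]
contact_force: [-1.8, 1.3, 10.8]
opening: 0.0376
grasp_force: 56.7
shift [-0.005  0.002 -0.003] rows>= 0.0 spin 0.016 now [ 0.4985 -0.0729  0.0013] yaw 1.7 q [ 0.01  0.6   0.13  2.06 -0.15  0.49  0.28]
0 0.0 -0.0
10 0.027 -0.08
20 0.066 -0.154
30 0.118 -0.22
40 0.181 -0.276
50 0.252 -0.321
60 0.331 -0.352
70 0.413 -0.369
80 0.497 -0.372
90 0.58 -0.36
```

```bash
python3 - <<'E'
from h import *
a=grab("scene")["pixels"][240:440,230:480];b=grab("wrist")["pixels"]
cv2.imwrite("pics/g2.png",np.hstack([cv2.resize(a,(400,320)),cv2.resize(b,(400,320))]))
E
```

```text
(no output)
```

View pics/g2.png

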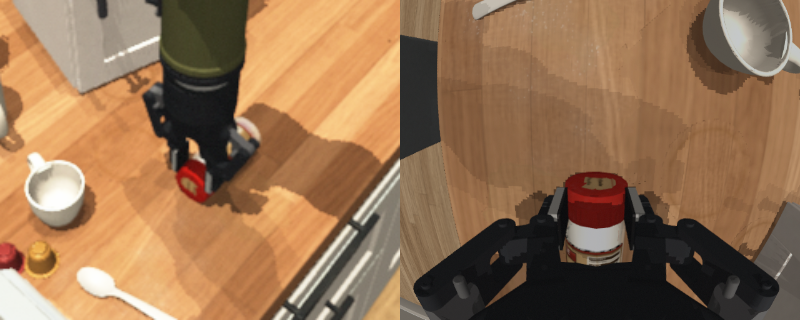

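The pads hold the jar at its cap. Now I'll swing it up about its base rim.

```bash
python3 -m crank '[[1,[0.01,0,-0.035],0],[1,[0.025,0,-0.075],0],[1,[0.045,0,-0.11],0],[1,[0.065,0,-0.15],0],[1,[0.09,0,-0.185],0],[1,[0.118,0,-0.215],0],[1,[0.148,0,-0.245],0],[1,[0.181,0,-0.27],0],[1,[0.181,0,-0.27],0]]'; python3 - <<'E'
from h import *
f=grab("scene");W=cloud(f);hsv=cv2.cvtColor(f["pixels"],cv2.COLOR_BGR2HSV)
cv2.imwrite("pics/s3.png",cv2.resize(f["pixels"][240:440,230:480],(500,400)))
E
```

```text
time_s: 6.18
ee_pos: [0.4972, -0.0362, 0.0543]
orientation: [0.0, 0.696, 0.718, 0.0]
contact_force: [0.3, -0.5, -1.5]
opening: 0.0374
grasp_force: 55.7
```

View pics/s3.png

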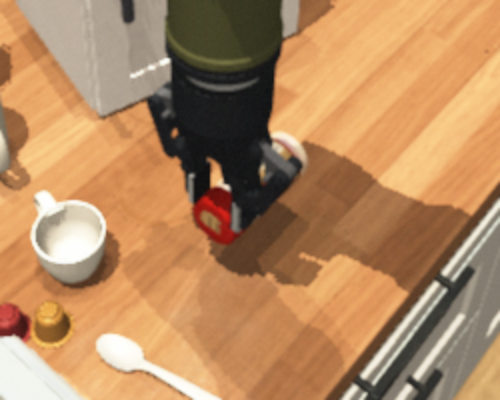

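The shift sign was wrong again: tool +x is world +y. The jar is held and lifted, so I'll lower it here and do the arc the right way.

```bash
python3 -m crank '[[1,[0,0,0.06],0],[1,[0,0,0.12],0],[1,[0,0,0.18],0],[1,[0,0,0.23],0],[1,[0,0,0.255],0],[1,[0,0,0.255],0]]'; python3 -c "
from h import *
go(.4972,-.0362,.002)
w=cloud(grab('scene'))
m=(w[...,2]>.012)&(w[...,2]<.06)&(abs(w[...,0]-.5)<.04)&(w[...,1]<-.08)&(w[...,1]>-.22);J=w[m];print(m.sum(),J.min(0),J.max(0))
"
```

```text
time_s: 6.98
ee_pos: [0.4968, -0.037, 0.0026]
orientation: [-0.0, 0.696, 0.718, -0.0]
contact_force: [0.8, -0.7, -1.6]
opening: 0.0374
grasp_force: 55.8
shift [0.004 0.002 0.003] rows>= 0.0 spin 0 now [ 0.4968 -0.037   0.0026] yaw 1.7 q [-0.07  0.59  0.14  2.07 -0.16  0.49  0.22]
226 [ 0.47509073 -0.13105168  0.01565081] [ 0.51486271 -0.08008887  0.04646052]
```

```bash
python3 -m crank '[[1,[0,0,0.013],0],[1,[-0.01,0,-0.02],0],[1,[-0.025,0,-0.06],0],[1,[-0.045,0,-0.1],0],[1,[-0.066,0,-0.138],0],[1,[-0.09,0,-0.172],0],[1,[-0.118,0,-0.204],0],[1,[-0.148,0,-0.233],0],[1,[-0.181,0,-0.26],0],[1,[-0.216,0,-0.284],0],[1,[-0.252,0,-0.305],0],[1,[-0.252,0,-0.305],0]]'; python3 - <<'E'
from h import *
f=grab("scene")
cv2.imwrite("pics/s4.png",cv2.resize(f["pixels"][240:440,230:480],(500,400)))
E
```

```text
time_s: 8.52
ee_pos: [0.4987, -0.0882, 0.0643]
orientation: [0.0, 0.697, 0.717, 0.0]
contact_force: [-0.1, 0.5, -2.3]
opening: 0.0376
grasp_force: 55.7
```

View pics/s4.png

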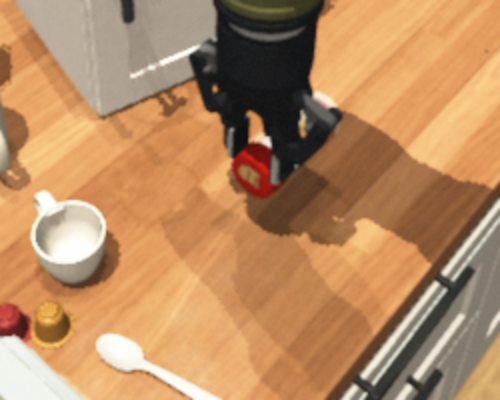

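The jar is still horizontal: the grip is too stiff for it to pivot. I'll hold it high enough over a clear spot and ease the grip until the base swings down under its own weight.

```bash
python3 -m crank '[[1,[0.1,0,-0.05],0],[1,[0.2,0,-0.1],0],[1,[0.3,0,-0.1],0],[1,[0.36,0,-0.1],0],[1,[0.36,0,-0.1],0],[0.3,[0.36,0,-0.1],0],[0.3,[0.36,0,-0.1],0],[0.3,[0.36,0,-0.1],0]]';python3 -m crank '[[0.2,[0,0,0],0],[0.2,[0,0,0],0],[0.2,[0,0,0],0]]'; python3 -m crank '[[0.15,[0,0,0],0],[0.15,[0,0,0],0],[0.15,[0,0,0],0]]'
```

```text
time_s: 9.57
ee_pos: [0.4963, -0.016, 0.0839]
orientation: [0.0, 0.697, 0.717, -0.0]
contact_force: [0.4, 0.5, -1.8]
opening: 0.0368
grasp_force: 55.8
time_s: 9.95
ee_pos: [0.4963, -0.0154, 0.084]
orientation: [0.0, 0.696, 0.718, 0.0]
contact_force: [0.2, 0.2, -1.5]
opening: 0.0373
grasp_force: 55.8
time_s: 10.32
ee_pos: [0.4963, -0.0153, 0.084]
orientation: [-0.0, 0.696, 0.718, -0.0]
contact_force: [0.1, 0.3, -0.3]
opening: 0.0372
grasp_force: 55.8
```

```bash
for c in 0; do python3 -m crank '[[0.11,[0,0,0],0],[0.11,[0,0,0],0]]'|tail -3; python3 -m crank '[[0.08,[0,0,0],0],[0.08,[0,0,0],0]]'|tail -3;python3 -m crank '[[0.05,[0,0,0],0],[0.05,[0,0,0],0]]'|tail -3;done
```

```text
contact_force: [0.1, -0.2, -0.5]
opening: 0.0386
grasp_force: 41.9
contact_force: [0.7, -0.2, -2.1]
opening: 0.0393
grasp_force: 23.6
contact_force: [0.5, 0.8, -0.5]
opening: 0.0403
grasp_force: 0.0
```

```bash
python3 - <<'E'
from h import *
a=grab("scene")["pixels"][220:420,200:450];b=grab("wrist")["pixels"]
cv2.imwrite("pics/g5.png",np.hstack([cv2.resize(a,(400,320)),cv2.resize(b,(400,320))]))
E
```

```text
(no output)
```

View pics/g5.png

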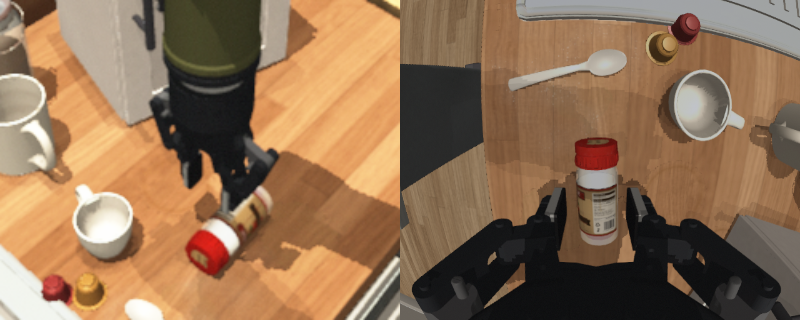

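The jar slipped and lies on the worktop again, with its cap towards +y. I'll measure it.

```bash
cat >>h.py <<'E'
def jar(n="wrist",zmax=.06):
    f=grab(n);W=cloud(f);z=W[...,2];hsv=cv2.cvtColor(f["pixels"],cv2.COLOR_BGR2HSV)
    red=((hsv[...,0]<6)|(hsv[...,0]>174))&(hsv[...,1]>170)&(hsv[...,2]>60)&(z>.01)&(abs(W[...,0]-.5)<.15)&(W[...,1]<.06)&(W[...,1]>-.3)
    c=np.median(W[red],0);m=(z>.012)&(z<zmax)&(np.hypot(W[...,0]-c[0],W[...,1]-c[1])<.12)
    _,l,st,_=cv2.connectedComponentsWithStats(m.astype(np.uint8));k=np.bincount(l[red&m]).argmax() if (red&m).any() else 0;J=W[l==k]
    r=cv2.minAreaRect((J[:,:2]*1000).astype(np.float32));print(n,"cap",c.round(4),"capz",np.percentile(W[red][:,2],[5,95]).round(3),"jar",np.round(r[0],1),np.round(r[1],1),round(r[2],1),cv2.boxPoints(r).round(0).tolist(),"zmax",J[:,2].max().round(3))
E
python3 -c "
from h import *
jar();jar('scene');go(.497,-.016,.084)"
```

```text
wrist cap [ 0.4953 -0.0063  0.0409] capz [0.022 0.045] jar [498.4 -49.8] [ 46.1 107.1] 3.4 [[472.0, 2.0], [479.0, -105.0], [525.0, -102.0], [518.0, 5.0]] zmax 0.047
scene cap [ 0.4887 -0.0028  0.0382] capz [0.014 0.045] jar [498.6 -47.8] [ 44.5 108.4] 2.2 [[474.0, 6.0], [478.0, -103.0], [523.0, -101.0], [519.0, 7.0]] zmax 0.047
shift [-0.003  0.003  0.   ] rows>= 0.0 spin 0 now [ 0.4963 -0.0154  0.084 ] yaw 1.7 q [-0.14  0.46  0.17  2.   -0.12  0.7   0.14]
```

```bash
python3 -m crank '[[-1,[0,0,0],-0.045],[-1,[0.115,-0.003,0],-0.045],[-1,[0.115,-0.003,0],-0.045],[-1,[0.115,-0.003,0.1],-0.045],[-1,[0.115,-0.003,0.25],-0.045],[-1,[0.115,-0.003,0.37],-0.045],[-1,[0.115,-0.003,0.41],-0.045],[-1,[0.115,-0.003,0.41],-0.045],[0.2,[0.115,-0.003,0.41],-0.045],[1,[0.115,-0.003,0.41],-0.045],[1,[0.115,-0.003,0.41],-0.045],[1,[0.115,-0.003,0.41],-0.045]]'; python3 -m crank '[[0.15,[0,0,-0.1],0],[0.15,[0,0,-0.2],0],[0.15,[0,0,-0.3],0],[0.15,[0,0,-0.4],0],[0.15,[0,0,-0.45],0],[0.15,[0,0,-0.45],0],[0.15,[0,0,-0.45],0]]'; python3 -c "
from h import *
jar('scene',.16)
jar('wrist',.16)"
```

```text
time_s: 12.78
ee_pos: [0.4954, 0.008, 0.0031]
orientation: [0.0, 0.683, 0.73, 0.001]
contact_force: [-2.1, 0.4, 10.8]
opening: 0.0319
grasp_force: 54.5
time_s: 13.65
ee_pos: [0.4946, 0.0077, 0.0914]
orientation: [-0.0, 0.683, 0.73, -0.0]
contact_force: [-0.1, 1.0, 0.1]
opening: 0.0361
grasp_force: 0.0
scene cap [ 0.4882 -0.0019  0.0377] capz [0.014 0.045] jar [490.6 -40.3] [ 54.2 120.4] 0.8 [[463.0, 20.0], [464.0, -101.0], [519.0, -100.0], [517.0, 20.0]] zmax 0.16
wrist cap [ 0.4943 -0.0048  0.0403] capz [0.019 0.045] jar [497.5 -48.5] [ 45.7 106.5] 3.8 [[471.0, 3.0], [478.0, -103.0], [524.0, -100.0], [517.0, 6.0]] zmax 0.047
```

```bash
python3 -m crank '[[-0.6,[-0.077,0,0],0],[-0.6,[-0.077,0,0],0],[-0.3,[-0.077,0,0.2],0],[-0.3,[-0.077,0,0.35],0],[-0.3,[-0.077,0,0.41],0],[-0.3,[-0.077,0,0.45],0],[-0.3,[-0.077,0,0.45],0]]'; python3 -m crank '[[-0.3,[0,0,0.015],0],[-0.3,[0,0,0.015],0]]'|tail -5;  python3 -m crank '[[-0.3,[0,0,0.015],0],[-0.3,[0,0,0.015],0]]'; python3 -m crank '[[-0.3,[0,0,0.015],0],[-0.3,[0,0,0.015],0]]'
```

```text
time_s: 14.62
ee_pos: [0.4962, -0.0078, 0.0021]
orientation: [0.0, 0.684, 0.73, 0.0]
contact_force: [0.2, 0.5, -0.1]
opening: 0.0551
grasp_force: 0.0
ee_pos: [0.4963, -0.0077, -0.0006]
orientation: [0.0, 0.683, 0.73, 0.0]
contact_force: [0.1, 0.2, -0.0]
opening: 0.0555
grasp_force: 0.0
time_s: 15.12
ee_pos: [0.4959, -0.0077, -0.0041]
orientation: [-0.0, 0.684, 0.73, -0.0]
contact_force: [0.7, -1.1, 0.0]
opening: 0.0551
grasp_force: 0.0
time_s: 15.38
ee_pos: [0.4958, -0.0077, -0.0073]
orientation: [-0.0, 0.684, 0.73, -0.0]
contact_force: [-0.5, -0.7, -0.0]
opening: 0.0556
grasp_force: 0.0
```

```bash
python3 -m crank '[[-0.1,[0,0,-0.013],0],[0.0,[0,0,-0.013],0],[0.0,[0,0,-0.013],0],[0.0,[0,0,-0.013],0]]'; python3 -m crank '[[0.1,[0,0,0],0],[0.1,[0,0,0],0],[0.1,[0,0,0],0]]'|tail -3;  python3 -m crank '[[1,[0,0,0],0],[1,[0,0,0],0],[1,[0,0,0],0]]'|tail -4
```

```text
time_s: 15.88
ee_pos: [0.4961, -0.0077, -0.0041]
orientation: [0.0, 0.684, 0.73, 0.0]
contact_force: [-0.5, -0.0, 6.0]
opening: 0.0428
grasp_force: 13.5
contact_force: [-2.7, -0.3, 11.8]
opening: 0.0407
grasp_force: 59.1
orientation: [0.0, 0.684, 0.73, 0.0]
contact_force: [-1.3, 0.3, 11.5]
opening: 0.0407
grasp_force: 59.1
```

```bash
python3 -m crank '[[-0.25,[0,0,0],0],[-0.25,[0,0,0],0],[-0.25,[0,0,0.02],0],[-0.25,[0,0,0.04],0],[-0.25,[0,0,0.04],0]]'; python3 -m crank '[[0.0,[0,0,0],0],[0.0,[0,0,0],0],[0.0,[0,0,0],0]]'|tail -5;  python3 -m crank '[[1,[0,0,0],0],[1,[0,0,0],0],[1,[0,0,0],0]]'|tail -5
```

```text
time_s: 17.25
ee_pos: [0.4956, -0.0077, -0.013]
orientation: [-0.0, 0.684, 0.73, -0.0]
contact_force: [0.2, 0.2, 0.5]
opening: 0.0532
grasp_force: 0.0
ee_pos: [0.4959, -0.0078, -0.0124]
orientation: [-0.0, 0.684, 0.73, -0.0]
contact_force: [-0.8, -0.6, -0.4]
opening: 0.0433
grasp_force: 31.3
ee_pos: [0.4959, -0.0078, -0.0123]
orientation: [-0.0, 0.684, 0.73, -0.0]
contact_force: [-2.3, -0.2, 4.9]
opening: 0.0424
grasp_force: 60.4
```

```bash
python3 -m crank '[[-0.25,[0,0,0],0],[-0.25,[0,0,0],0],[-0.25,[0.055,0,0],0],[-0.25,[0.055,0,0],0],[0.1,[0.055,0,0],0],[0.1,[0.055,0,0],0],[0.1,[0.055,0,0],0],[0.1,[0.055,0,0],0]]'; python3 -m crank '[[0.1,[0,0,-0.1],0],[0.1,[0,0,-0.2],0],[0.1,[0,0,-0.3],0],[0.1,[0,0,-0.4],0],[0.1,[0,0,-0.43],0],[0.1,[0,0,-0.43],0],[0.1,[0,0,-0.43],0]]';  python3 -m crank '[[0.05,[0,0,0],0],[0.05,[0,0,0],0]]'|tail -3;python3 -c "
from h import *
jar('scene',.16)"
```

```text
time_s: 19.0
ee_pos: [0.4954, 0.0039, -0.012]
orientation: [-0.0, 0.683, 0.73, 0.0]
contact_force: [-1.5, 2.9, 5.5]
opening: 0.0417
grasp_force: 59.9
time_s: 19.88
ee_pos: [0.4947, 0.0032, 0.0728]
orientation: [-0.0, 0.684, 0.73, -0.001]
contact_force: [0.4, 0.3, -1.3]
opening: 0.0417
grasp_force: 60.9
contact_force: [0.2, 0.2, -1.7]
opening: 0.0419
grasp_force: 60.9
scene cap [0.4983 0.0039 0.1217] capz [0.091 0.132] jar [498.3 -10.3] [108.6  57.9] 3.9 [[442.0, 15.0], [446.0, -43.0], [554.0, -35.0], [551.0, 22.0]] zmax 0.16
```

```bash
python3 -m crank '[[0.03,[0,0,0],0],[0.02,[0,0,0],0],[0.01,[0,0,0],0],[0.0,[0,0,0],0],[0.0,[0,0,0],0]]'|tail -3; python3 -m crank '[[-0.01,[0,0,0],0],[-0.015,[0,0,0],0]]'|tail -3;python3 -c "
from h import *
jar('scene',.16)"
```

```text
contact_force: [-0.8, -0.0, -0.5]
opening: 0.0431
grasp_force: 34.6
contact_force: [0.6, -0.1, -1.1]
opening: 0.0434
grasp_force: 20.3
scene cap [0.4988 0.0038 0.1223] capz [0.093 0.132] jar [497.4  -8.9] [110.2  55.8] 4.0 [[440.0, 15.0], [444.0, -41.0], [554.0, -33.0], [550.0, 23.0]] zmax 0.16
```

```bash
python3 -m crank '[[-0.02,[0,0,0],0],[-0.022,[0,0,0],0]]'|tail -2; python3 -c "
from h import *
jar('scene',.16)"; python3 -m crank '[[-0.026,[0,0,0],0],[-0.026,[0,0,0],0]]'|tail -2;python3 -c "
from h import *
jar('scene',.16)"; python3 -m crank '[[-0.03,[0,0,0],0],[-0.03,[0,0,0],0]]'|tail -2;python3 -c "
from h import *
jar('scene',.16)"
```

```text
opening: 0.0437
grasp_force: 14.1
scene cap [0.4987 0.0038 0.1218] capz [0.092 0.132] jar [497.7  -9.3] [111.   56.5] 3.8 [[440.0, 15.0], [444.0, -41.0], [555.0, -34.0], [551.0, 23.0]] zmax 0.16
opening: 0.0439
grasp_force: 10.9
scene cap [0.499  0.0071 0.1095] capz [0.093 0.129] jar [497.2 -13.8] [110.9  64.8] 3.9 [[440.0, 15.0], [444.0, -50.0], [555.0, -42.0], [550.0, 22.0]] zmax 0.16
opening: 0.0437
grasp_force: 6.4
scene cap [0.4927 0.0143 0.1094] capz [0.092 0.113] jar [496.7   3.5] [112.4  41.9] 11.2 [[437.0, 13.0], [446.0, -28.0], [556.0, -6.0], [548.0, 35.0]] zmax 0.16
```

It's pivoting. I'll tighten and look.

```bash
python3 -m crank '[[-0.03,[0,0,0],0],[-0.03,[0,0,0],0],[-0.03,[0,0,0],0],[0.02,[0,0,0],0],[0.02,[0,0,0],0]]'|tail -2; python3 - <<'E'
from h import *
jar('scene',.16)
a=grab("scene")["pixels"][220:420,200:450];b=grab("wrist")["pixels"]
cv2.imwrite("pics/g6.png",np.hstack([cv2.resize(a,(400,320)),cv2.resize(b,(400,320))]))
E
```

```text
opening: 0.0425
grasp_force: 36.6
scene cap [0.4917 0.0148 0.1095] capz [0.091 0.113] jar [496.1   5.3] [110.6  37.7] 1.6 [[440.0, 23.0], [441.0, -15.0], [552.0, -12.0], [551.0, 26.0]] zmax 0.16
```

View pics/g6.png

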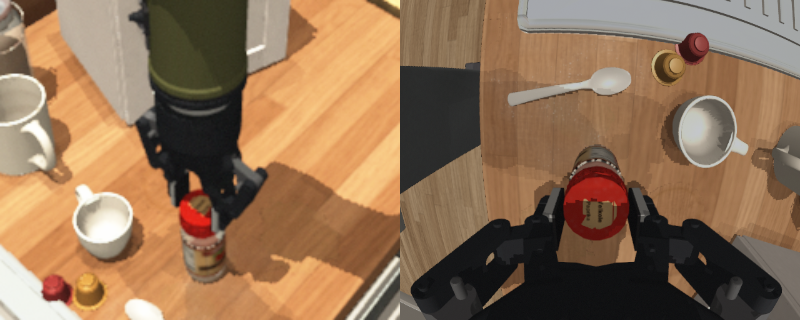

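The jar hangs upright. I'll lower it 7–9 mm, let it settle and release.

```bash
python3 -m crank '[[0,[0,0,0.01],0],[0,[0,0,0.02],0],[0,[0,0,0.03],0],[-0.02,[0,0,0.04],0],[-0.02,[0,0,0.045],0],[-0.02,[0,0,0.045],0],[-0.02,[0,0,0.045],0]]'; python3 - <<'E'
from h import *
f=grab("scene");W=cloud(f);hsv=cv2.cvtColor(f["pixels"],cv2.COLOR_BGR2HSV)
m=((hsv[...,0]<6)|(hsv[...,0]>174))&(hsv[...,1]>150)&(abs(W[...,0]-.495)<.04)&(abs(W[...,1]-.005)<.04)&(W[...,2]>.06)
P=W[m];print(P[:,2].max(),len(P));T=W[(abs(W[...,0]-.495)<.016)&(abs(W[...,1]-.005)<.02)&(W[...,2]>.09)&(W[...,2]<.125)]
A=np.c_[T[:,:2],np.ones(len(T))];c=np.linalg.lstsq(A,T[:,2],rcond=None)[0];print(len(T),T.mean(0),"slope deg",np.degrees(c[:2]))
E
```

```text
time_s: 23.65
ee_pos: [0.4974, 0.0023, 0.0667]
orientation: [0.002, 0.684, 0.73, 0.002]
contact_force: [-1.7, -0.4, 19.9]
opening: 0.0443
grasp_force: 17.3
0.1634020566354457 362
385 [0.49563995 0.00989177 0.10372966] slope deg [  5.07298963 -16.05853318]
```

```bash
python3 -m crank '[[-0.02,[0,0,-0.012],0],[-0.025,[0,0,-0.02],0],[-0.03,[0,0,-0.02],0],[-0.035,[0,0,-0.02],0],[-0.04,[0,0,-0.02],0],[-0.05,[0,0,-0.02],0],[-0.07,[0,0,-0.02],0],[-0.07,[0,0,-0.02],0]]'; python3 - <<'E'
from h import *
f=grab("scene");W=cloud(f);
b=grab("wrist");Wb=cloud(b)
for n,w in(("s",W),("w",Wb)):
  T=w[(abs(w[...,0]-.495)<.025)&(abs(w[...,1]-.005)<.025)&(w[...,2]>.1)&(w[...,2]<.118)];A=np.c_[T[:,:2],np.ones(len(T))]
  c=np.linalg.lstsq(A,T[:,2],rcond=None)[0];print(len(T),T.mean(0),"slope deg",np.degrees(c[:2]),np.percentile(T[:,2],[5,50,95]))
cv2.imwrite("pics/g7.png",np.hstack([cv2.resize(f["pixels"][220:420,200:450],(400,320)),cv2.resize(b["pixels"],(400,320))]))
E
```

```text
time_s: 24.7
ee_pos: [0.4953, 0.0032, 0.0686]
orientation: [0.0, 0.684, 0.73, 0.0]
contact_force: [-0.5, -0.2, 0.7]
opening: 0.0459
grasp_force: 0.1
428 [0.49997927 0.00630894 0.10656476] slope deg [ 2.22391274 -0.52332551] [0.10256196 0.10649871 0.11091076]
8724 [0.49458408 0.00126703 0.10675251] slope deg [-0.26336409 -0.89637666] [0.10336579 0.10665341 0.11072712]
```

View pics/g7.png

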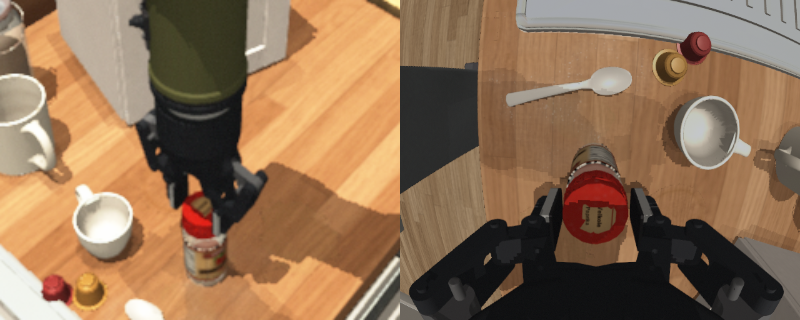

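The jar stands upright (slope under 1°) at about (0.495, 0.0), 0.36 m from the hinge. I'll release it, rise and go to the handle.

```bash
python3 -m crank '[[-0.3,[0,0,0],0],[-0.5,[0,0,0],0],[-0.5,[0,0,-0.1],0],[-0.5,[0,0,-0.3],0],[-0.5,[0,0,-0.6],0],[-0.5,[0,0,-0.9],-0.2],[-0.5,[0,0,-1],-0.4],[-0.5,[0,0,-1],-0.6],[-0.5,[0,0,-1],-0.8],[-0.5,[0,0,-1],-0.9]]'; python3 -c "
from h import *
go(.62,-.08,.30,50);go(.659,-.1015,.30,50)"
```

```text
time_s: 26.05
ee_pos: [0.4952, 0.0032, 0.2687]
orientation: [0.0, 0.387, 0.922, 0.0]
contact_force: [-0.6, -0.1, -0.4]
opening: 0.0645
grasp_force: 0.0
shift [-0.734  0.154 -0.157] rows>= 2.5 spin -0.123 now [0.4952 0.0032 0.2687] yaw 44.5 q [-0.11  0.25  0.08  1.72 -0.02  1.17  0.74]
shift [-0.947  0.218 -0.157] rows>= 3.2 spin -0.123 now [0.4952 0.0032 0.2687] yaw 44.5 q [-0.11  0.25  0.08  1.72 -0.02  1.17  0.74]
```

```bash
python3 -m crank '[[-0.5,[0,0,-0.16],-0.1],[-0.5,[-0.3,0.08,-0.16],-0.12],[-0.5,[-0.6,0.12,-0.16],-0.12],[-0.5,[-0.73,0.15,-0.16],-0.12],[-0.5,[-0.73,0.15,-0.16],-0.12]]'; python3 - <<'E'
from h import *
go(.659,-.1015,.30,50)
f=grab("wrist");W=cloud(f);z=W[...,2];np.savez("/tmp/w.npz",W=W,p=f["pixels"])
print("handle expected px depth pts:")
m=(z>.2)&(z<.262)&(np.hypot(W[...,0]-.659,W[...,1]+.1015)<.03)&(f["pixels"].max(2)<110)
P=W[m];print(m.sum(),P.mean(0),P.min(0),P.max(0));T=P[P[:,2]>P[:,2].max()-.012];print(len(T),T.mean(0),T.min(0),T.max(0))
E
```

```text
time_s: 26.68
ee_pos: [0.6194, -0.082, 0.2992]
orientation: [-0.001, 0.346, 0.938, -0.001]
contact_force: [0.5, -0.9, -0.7]
opening: 0.0638
grasp_force: 0.0
shift [-0.214  0.054 -0.004] rows>= 0.7 spin -0.011 now [ 0.6194 -0.082   0.2992] yaw 49.5 q [ 0.03  0.45  0.1   1.33 -0.04  1.36  1.  ]
handle expected px depth pts:
784 [ 0.66305072 -0.10090346  0.23229891] [ 0.65476723 -0.11223792  0.20016492] [ 0.68844956 -0.09515334  0.25435025]
258 [ 0.65907737 -0.10008163  0.25004572] [ 0.65515335 -0.10653761  0.24244006] [ 0.66531067 -0.09533056  0.25435025]
```

```bash
python3 -m crank '[[-0.5,[-0.217,0.06,0],0],[-0.5,[-0.217,0.06,0],0],[-0.5,[-0.217,0.06,0.15],0],[-0.5,[-0.217,0.06,0.3],0],[-0.5,[-0.217,0.06,0.37],0],[-0.5,[-0.217,0.06,0.37],0],[0.5,[-0.217,0.06,0.37],0],[1,[-0.217,0.06,0.37],0],[1,[-0.217,0.06,0.37],0],[1,[-0.217,0.06,0.37],0],[1,[-0.217,0.06,0.37],0]]'; python3 - <<'E'
from h import *
H=np.array([.6425,-.333]);p,M=tool();r=p[:2]-H;print("r",np.hypot(*r))
for d in range(0,95,6):
    q=H+R.from_euler('z',d,degrees=True).as_matrix()[:2,:2]@r
    t=M.T@np.append(q-p[:2],0)/.2;print(d,q.round(3),t[:2].round(3))
go(.66,-.1,.225)
E
```

```text
time_s: 28.1
ee_pos: [0.6595, -0.0994, 0.2266]
orientation: [0.0, 0.345, 0.939, -0.0]
contact_force: [-0.9, 0.5, -0.7]
opening: 0.0004
grasp_force: 0.0
r 0.23425833859394674
0 [ 0.66  -0.099] [0. 0.]
6 [ 0.635 -0.099] [ 0.095 -0.077]
12 [ 0.611 -0.101] [ 0.181 -0.164]
18 [ 0.587 -0.106] [ 0.258 -0.26 ]
24 [ 0.563 -0.113] [ 0.325 -0.363]
30 [ 0.54  -0.122] [ 0.38  -0.472]
36 [ 0.519 -0.134] [ 0.424 -0.587]
42 [ 0.499 -0.148] [ 0.455 -0.705]
48 [ 0.48  -0.164] [ 0.474 -0.827]
54 [ 0.464 -0.182] [ 0.48  -0.949]
60 [ 0.449 -0.201] [ 0.473 -1.071]
66 [ 0.436 -0.222] [ 0.454 -1.192]
72 [ 0.426 -0.245] [ 0.422 -1.311]
78 [ 0.418 -0.268] [ 0.377 -1.425]
84 [ 0.412 -0.292] [ 0.321 -1.534]
90 [ 0.409 -0.316] [ 0.254 -1.637]
shift [-0.004 -0.001  0.008] rows>= 0.0 spin 0 now [ 0.6595 -0.0994  0.2266] yaw 49.7 q [ 0.06  0.56  0.09  1.34 -0.05  1.25  1.02]
```

```bash
python3 - <<'E'
from h import *
f=grab("wrist");s=grab("scene");p=np.load("/tmp/w.npz")["p"]
cv2.imwrite("pics/g8.png",np.vstack([np.hstack([cv2.resize(s["pixels"][120:320,200:450],(400,300)),cv2.resize(f["pixels"],(400,300))]),np.hstack([cv2.resize(p,(400,300)),cv2.resize(grab('top')["pixels"][140:290,230:430],(400,300))])]))
W=cloud(f);m=(W[...,2]>.2)&(W[...,2]<.26)&(np.hypot(W[...,0]-.66,W[...,1]+.1)<.06)&(f["pixels"].max(2)<110);print(m.sum(),np.argwhere(m).mean(0))
E
```

```text
1423 [303.05621926 342.23330991]
```

View pics/g8.png

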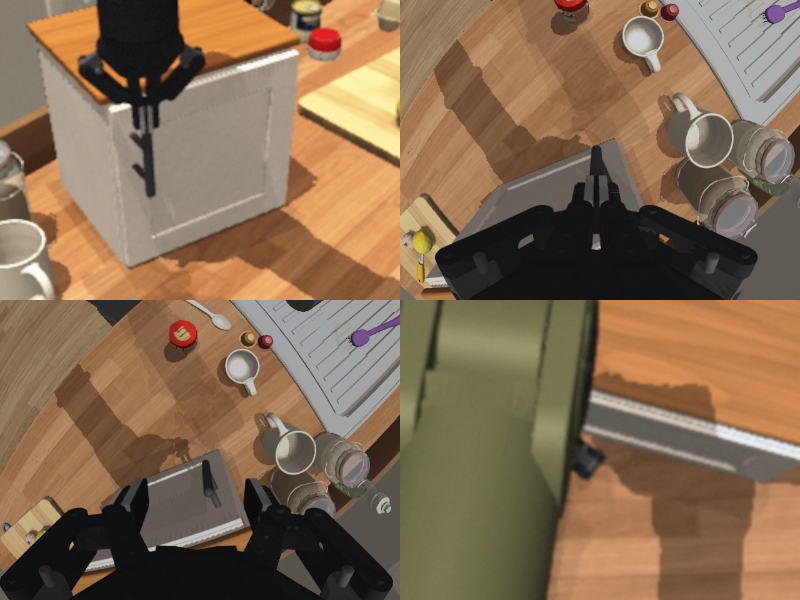

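The pads closed right at the bar's top: they sit higher than the nominal TCP, as they did with the lying jar. I'll open, go 17 mm lower and close.

```bash
python3 -m crank '[[-0.4,[0,0,0],0],[-0.4,[0,0,-0.05],0],[-0.4,[0,0,-0.05],0],[-0.4,[0,0,0.04],0],[-0.4,[0,0,0.085],0],[-0.4,[0,0,0.085],0],[1,[0,0,0.085],0],[1,[0,0,0.085],0],[1,[0,0,0.085],0],[1,[0,0,0.085],0],[1,[0,0,0.085],0]]'
```

```text
time_s: 29.62
ee_pos: [0.6598, -0.0993, 0.2102]
orientation: [0.0, 0.345, 0.939, 0.0]
contact_force: [-0.2, 0.8, 4.8]
opening: 0.0076
grasp_force: 58.8
```

Gripped. Now the first half of the opening arc.

```bash
python3 -m crank '[[1,[0.025,-0.018,0],0],[1,[0.049,-0.037,0],-0.03],[1,[0.072,-0.056,0],-0.06],[1,[0.095,-0.077,0],-0.1],[1,[0.139,-0.12,0],-0.16],[1,[0.181,-0.164,0],-0.22],[1,[0.22,-0.211,0],-0.28],[1,[0.258,-0.26,0],-0.34],[1,[0.325,-0.363,0],-0.45],[1,[0.38,-0.472,0],-0.56],[1,[0.424,-0.587,0],-0.67],[1,[0.455,-0.705,0],-0.78],[1,[0.474,-0.827,0],-0.9],[1,[0.474,-0.827,0],-0.9]]'; python3 - <<'E'
from h import *
H=np.array([.6425,-.333]);p,M=tool();r=p[:2]-H;print("r",np.hypot(*r),"theta",np.degrees(np.arctan2(r[1],r[0]))-72.7-12.97)
for d in range(0,55,6):
    q=H+R.from_euler('z',d,degrees=True).as_matrix()[:2,:2]@r
    t=M.T@np.append(q-p[:2],0)/.2;print(d,q.round(3),t[:2].round(3))
go(*p)
f=grab("top");W=cloud(f);m=(W[...,2]>.255)&(W[...,2]<.272)&(W[...,0]<.62);P=W[m];print(m.sum(),P[:,:2].min(0),P[:,:2].max(0))
E
```

```text
time_s: 31.38
ee_pos: [0.4797, -0.1662, 0.2102]
orientation: [0.001, -0.001, 1.0, -0.001]
contact_force: [4.5, -1.5, 0.1]
opening: 0.0075
grasp_force: 59.1
r 0.23308539131221573 theta 48.621721979880206
0 [ 0.48  -0.166] [0. 0.]
6 [ 0.463 -0.184] [ 0.083 -0.089]
12 [ 0.449 -0.204] [ 0.156 -0.187]
18 [ 0.436 -0.225] [ 0.219 -0.292]
24 [ 0.426 -0.247] [ 0.27  -0.403]
30 [ 0.418 -0.27 ] [ 0.309 -0.518]
36 [ 0.413 -0.294] [ 0.336 -0.637]
42 [ 0.41  -0.318] [ 0.351 -0.758]
48 [ 0.41  -0.342] [ 0.352 -0.88 ]
54 [ 0.412 -0.367] [ 0.341 -1.002]
shift [0. 0. 0.] rows>= 0.0 spin 0 now [ 0.4797 -0.1662  0.2102] yaw 90.1 q [ 0.33  0.31 -0.06  1.8   0.02  1.03  1.83]
1060 [ 0.5091213  -0.32395146] [ 0.61991166 -0.14018605]
```

```bash
python3 -m crank '[[1,[0.043,-0.044,0],-0.04],[1,[0.083,-0.089,0],-0.1],[1,[0.156,-0.187,0],-0.2],[1,[0.219,-0.292,0],-0.3],[1,[0.27,-0.403,0],-0.4],[1,[0.309,-0.518,0],-0.5],[1,[0.336,-0.637,0],-0.6],[1,[0.346,-0.7,0],-0.6],[1,[0.351,-0.758,0],-0.6],[1,[0.351,-0.758,0],-0.6],[-0.3,[0.351,-0.758,0],-0.6],[-0.3,[0.351,-0.758,0],-0.6],[-0.3,[0.351,-0.758,-0.1],-0.6],[-0.3,[0.351,-0.758,-0.35],-0.6],[-0.3,[0.351,-0.758,-0.55],-0.6]]'; python3 - <<'E'
from h import *
p,M=tool();go(.4953,.0015,.28,175);go(.4953,.0015,.28,-5)
E
```

```text
time_s: 33.3
ee_pos: [0.4107, -0.3152, 0.3209]
orientation: [0.0, -0.235, 0.972, 0.0]
contact_force: [0.7, -0.6, 0.0]
opening: 0.0558
grasp_force: 0.0
shift [-1.1    1.215  0.205] rows>= 5.3 spin -1.285 now [ 0.4107 -0.3152  0.3209] yaw 117.2 q [ 0.68  0.26 -0.1   1.56  0.02  1.32  2.62]
shift [-1.1    1.215  0.205] rows>= 5.3 spin -1.285 now [ 0.4107 -0.3152  0.3209] yaw 117.2 q [ 0.68  0.26 -0.1   1.56  0.02  1.32  2.62]
```

```bash
python3 -m crank '[[-0.3,[-0.1,0.12,0],0.2],[-0.3,[-0.25,0.3,0],0.4],[-0.3,[-0.45,0.5,0],0.6],[-0.3,[-0.65,0.72,0],0.8],[-0.3,[-0.85,0.94,0],1],[-0.3,[-0.9,1,0],1]]'; python3 - <<'E'
from h import *
go(.4953,.0015,.32,-17)
for n in("top","scene"):
    f=grab(n);W=cloud(f);g=f["pixels"];m=(W[...,2]>.255)&(W[...,2]<.272)&(W[...,0]<.63)&(W[...,1]<-.2)&(W[...,1]>-.42)
    n_,l,st,_=cv2.connectedComponentsWithStats(m.astype(np.uint8))
    if n_<2: print(n,"none");continue
    P=W[l==1+st[1:,4].argmax()];r=cv2.minAreaRect((P[:,:2]*1000).astype(np.float32));print(n,len(P),r,cv2.boxPoints(r).round(0).tolist())
    hsv=cv2.cvtColor(g,cv2.COLOR_BGR2HSV);red=((hsv[...,0]<6)|(hsv[...,0]>174))&(hsv[...,1]>150)&(W[...,2]>.2)&(W[...,2]<.255)&(W[...,1]<-.15)&(W[...,0]<.7)
    if red.any(): print("rack cap",red.sum(),np.median(W[red],0),W[red].min(0),W[red].max(0))
E
```

```text
time_s: 34.05
ee_pos: [0.4797, -0.0508, 0.3192]
orientation: [-0.0, 0.153, 0.988, 0.001]
contact_force: [-0.3, -1.5, 0.2]
opening: 0.0555
grasp_force: 0.0
shift [ 0.005  0.273 -0.003] rows>= 0.9 spin 1.986 now [ 0.4797 -0.0508  0.3192] yaw 72.4 q [ 0.17  0.2  -0.14  1.65  0.03  1.3   1.28]
top 1386 ((517.407958984375, -302.0231018066406), (17.165447235107422, 238.51617431640625), 72.57554626464844) [[401.0, -275.0], [629.0, -346.0], [634.0, -330.0], [406.0, -258.0]]
rack cap 331 [ 0.60251563 -0.29211169  0.24778088] [ 0.58256669 -0.31452326  0.23028707] [ 0.62360174 -0.27151266  0.25397177]
scene 877 ((493.9599914550781, -292.39312744140625), (18.86052131652832, 186.7737274169922), 72.20272827148438) [[402.0, -273.0], [580.0, -330.0], [586.0, -312.0], [408.0, -255.0]]
rack cap 43 [ 0.58415318 -0.29024731  0.23364375] [ 0.58208212 -0.30735469  0.21884645] [ 0.61802861 -0.27254206  0.24187654]
```

```bash
python3 -m crank '[[-0.3,[0,0.1,0],0.2],[-0.3,[0,0.27,0],0.4],[-0.3,[0,0.27,0],0.6],[-0.3,[0,0.27,0],0.8],[-0.3,[0,0.27,0],1],[-0.3,[0,0.27,0],1]]'; python3 -m crank '[[-0.3,[0,0,0.1],0.2],[-0.3,[0,0,0.2],0.4],[-0.3,[0,0,0.3],0.6],[-0.3,[0,0,0.4],0.8],[-0.3,[0,0,0.4],0.99],[-0.3,[0,0,0.4],0.99]]';python3 - <<'E'
from h import *
f=grab("wrist");W=cloud(f);z=W[...,2]
m=(z>.1)&(z<.115)&(np.hypot(W[...,0]-.495,W[...,1]-.001)<.035);P=W[m];(c,r)=cv2.minEnclosingCircle((P[:,:2]*1000).astype(np.float32));print(c,r,np.median(P,0),len(P))
go(c[0]/1000,c[1]/1000,.24,-17.3)
E
```

```text
time_s: 34.9
ee_pos: [0.4956, -0.0054, 0.3193]
orientation: [-0.0, 0.521, 0.853, -0.0]
contact_force: [1.0, -0.4, -0.1]
opening: 0.0552
grasp_force: 0.0
time_s: 35.65
ee_pos: [0.4957, -0.0049, 0.2394]
orientation: [-0.0, 0.805, 0.594, -0.0]
contact_force: [-0.1, -0.2, -0.4]
opening: 0.0556
grasp_force: 0.0
(492.6853332519531, -2.523446798324585) 22.032115936279297 [ 0.49294032 -0.00182123  0.10628043] 2085
shift [ 0.006 -0.018 -0.002] rows>= 0.1 spin 0.005 now [ 0.4958 -0.0048  0.2396] yaw -17.1 q [-0.1   0.27  0.08  1.77 -0.02  1.1  -0.31]
```

```bash
python3 -m crank '[[-0.3,[0.006,-0.012,0.2],0],[-0.3,[0.006,-0.012,0.45],0],[-0.3,[0.006,-0.012,0.65],0],[-0.3,[0.006,-0.012,0.8],0],[-0.3,[0.006,-0.012,0.88],0],[-0.3,[0.006,-0.012,0.9],0],[-0.05,[0.006,-0.012,0.9],0],[0.1,[0.006,-0.012,0.9],0],[1,[0.006,-0.012,0.9],0],[1,[0.006,-0.012,0.9],0]]'; python3 -m crank '[[1,[0,0,-0.1],0],[1,[0,0,-0.3],0],[1,[0,0,-0.55],0],[1,[0,0,-0.8],0],[1,[0,0,-0.95],0],[1,[0,0,-1],0],[1,[0,0,-1],0]]'; python3 - <<'E'
from h import *
go(.522,-.2693,.26,-17.3)
for n in("scene","wrist"):
    f=grab(n);W=cloud(f);hsv=cv2.cvtColor(f["pixels"],cv2.COLOR_BGR2HSV);m=(np.hypot(W[...,0]-.494,W[...,1]+.0025)<.035)&(W[...,2]>.17);
    red=m&((hsv[...,0]<6)|(hsv[...,0]>174))&(hsv[...,1]>150);m=m&(hsv[...,1]<150)|red
    P=W[red];print(n,len(P),np.percentile(P[:,2],[2,50,98]).round(4),P.mean(0).round(4))
E
```

```text
time_s: 36.95
ee_pos: [0.4944, -0.0024, 0.0604]
orientation: [0.0, 0.806, 0.592, 0.001]
contact_force: [-1.7, 0.3, 6.5]
opening: 0.0427
grasp_force: 61.5
time_s: 37.83
ee_pos: [0.4937, -0.0024, 0.2592]
orientation: [-0.0, 0.806, 0.592, -0.0]
contact_force: [0.7, -0.5, -1.7]
opening: 0.0424
grasp_force: 61.2
shift [-1.231  0.533 -0.004] rows>= 4.3 spin -0.002 now [ 0.4937 -0.0024  0.2592] yaw -17.4 q [-0.11  0.25  0.08  1.74 -0.02  1.14 -0.32]
scene 471 [0.2385 0.3032 0.3079] [0.493  0.012  0.2965]
wrist 8255 [0.2867 0.304  0.3056] [0.494  0.0035 0.302 ]
```

```bash
python3 -m crank '[[1,[0,0,-0.13],0],[1,[-0.15,0.07,-0.13],0],[1,[-0.35,0.17,-0.13],0],[1,[-0.55,0.28,-0.13],0],[1,[-0.75,0.38,-0.13],0],[1,[-0.9,0.48,-0.13],0],[1,[-0.95,0.53,-0.13],0],[1,[-0.95,0.53,-0.13],0]]'; python3 - <<'E'
from h import *
go(.522,-.2693,.203,-17.3)
f=grab("wrist");W=cloud(f);cv2.imwrite("/tmp/w.png",f["pixels"])
H=np.array([.6425,-.333]);xd=np.array([.298,.955]);yd=np.array([-.955,.298])
X=(W[...,:2]-H)@xd;Y=(W[...,:2]-H)@yd;Z=W[...,2]
m=(Z>.258)&(Z<.27)&(X>-.03)&(X<.02)&(Y>.02)&(Y<.25);print("door top",m.sum(),np.percentile(X[m],[2,98]))
for a in(.06,.12,.18,.22):
    k=m&(abs(Y-a)<.02);print(a,k.sum(),np.percentile(X[k],[3,97]) if k.any() else "")
k=(Z>.198)&(Z<.209)&(X>.04)&(X<.075)&(Y>.03)&(Y<.2);print("rail",k.sum(),np.median(X[k]),np.percentile(X[k],[3,97]),np.percentile(Y[k],[2,98]))
E
```

```text
time_s: 38.92
ee_pos: [0.5381, -0.2154, 0.2841]
orientation: [-0.001, 0.806, 0.592, -0.001]
contact_force: [0.1, -0.3, -0.9]
opening: 0.0424
grasp_force: 61.3
shift [-0.282  0.005  0.405] rows>= 1.6 spin -0.003 now [ 0.5381 -0.2154  0.2841] yaw -17.4 q [ 0.23  0.38  0.17  1.48 -0.07  1.28  0.1 ]
door top 2637 [-0.0140866   0.00092414]
0.06 0 
0.12 1323 [-0.01373877  0.00071531]
0.18 481 [-0.01138611  0.00094929]
0.22 0 
rail 1027 0.052611274675696255 [0.0417322 0.0553161] [0.03287293 0.186012  ]
```

```bash
python3 -m crank '[[1,[-0.12,0,0],0],[1,[-0.24,0.005,0],0],[1,[-0.279,0.005,0],0],[1,[-0.279,0.005,0],0],[1,[-0.279,0.005,0.05],0],[1,[-0.279,0.005,0.1],0],[1,[-0.279,0.005,0.15],0],[1,[-0.279,0.005,0.15],0]]'; python3 -m crank '[[1,[0,0,0.05],0],[1,[0,0,0.1],0],[1,[0,0,0.15],0],[1,[0,0,0.19],0],[1,[0,0,0.22],0],[1,[0,0,0.24],0],[1,[0,0,0.24],0]]'
```

```text
time_s: 39.98
ee_pos: [0.5221, -0.2684, 0.2544]
orientation: [-0.001, 0.806, 0.592, -0.001]
contact_force: [0.4, -0.6, -0.8]
opening: 0.0424
grasp_force: 61.3
time_s: 40.85
ee_pos: [0.5225, -0.269, 0.2074]
orientation: [-0.0, 0.806, 0.592, -0.0]
contact_force: [1.1, 0.0, -0.2]
opening: 0.0421
grasp_force: 61.3
```

```bash
python3 -m crank '[[1,[0,0,0.01],0],[1,[0,0,0.018],0],[1,[0,0,0.018],0]]'|tail -5; python3 -m crank '[[1,[0,0,0.008],0],[1,[0,0,0.008],0]]'|tail -5
```

```text
ee_pos: [0.5225, -0.269, 0.2039]
orientation: [-0.0, 0.806, 0.592, -0.0]
contact_force: [0.4, -0.5, -1.2]
opening: 0.0424
grasp_force: 61.3
ee_pos: [0.5226, -0.2691, 0.2025]
orientation: [0.0, 0.806, 0.592, 0.0]
contact_force: [0.4, -0.0, 0.1]
opening: 0.0425
grasp_force: 61.5
```

```bash
python3 -m crank '[[1,[0,0,0.008],0],[1,[0,0,0.008],0]]'|tail -5; python3 -m crank '[[0,[0,0,0.004],0],[-0.03,[0,0,0.004],0],[-0.05,[0,0,0.004],0],[-0.1,[0,0,0.004],0],[-0.17,[0,0,0.004],0],[-0.2,[0,0,0.004],0]]'; python3 - <<'E'
from h import *
f=grab("wrist");W=cloud(f);H=np.array([.6425,-.333]);xd=np.array([.298,.955]);yd=np.array([-.955,.298])
X=(W[...,:2]-H)@xd;Y=(W[...,:2]-H)@yd;Z=W[...,2]
for c in(.05,.134):
    m=(abs(X-.026)<.024)&(abs(Y-c)<.024)&(Z>.236)&(Z<.262);P=np.c_[X[m],Y[m],np.ones(m.sum())]
    if m.sum()>50: print(c,m.sum(),P[:,:2].mean(0).round(4),np.percentile(Z[m],[5,50,95]).round(4),np.degrees(np.linalg.lstsq(P,Z[m],rcond=None)[0][:2]).round(1))
E
```

```text
ee_pos: [0.5227, -0.2693, 0.2024]
orientation: [0.001, 0.806, 0.592, 0.0]
contact_force: [-2.2, 0.9, 10.2]
opening: 0.0422
grasp_force: 62.4
time_s: 42.48
ee_pos: [0.5225, -0.269, 0.1997]
orientation: [-0.0, 0.806, 0.592, -0.0]
contact_force: [-0.5, 0.9, -0.2]
opening: 0.0512
grasp_force: 0.0
0.05 6792 [0.031  0.0524] [0.2382 0.2482 0.2494] [-5.1 -6.3]
0.134 10226 [0.0286 0.1348] [0.2396 0.2482 0.2493] [-5.6  0.4]
```

The jar is seated, with its top at 0.248. I'll back out upward and go over to the handle.

```bash
python3 -m crank '[[-0.3,[0,0,0],0],[-0.35,[0,0,-0.05],0],[-0.35,[0,0,-0.2],0],[-0.35,[0,0,-0.45],0],[-0.35,[0,0,-0.65],0],[-0.35,[0,0,-0.65],0]]'; python3 - <<'E'
from h import *
go(.4107,-.3152,.33,-17.3)
f=grab("top");W=cloud(f);H=np.array([.6425,-.333]);xd=np.array([.298,.955]);yd=np.array([-.955,.298])
X=(W[...,:2]-H)@xd;Y=(W[...,:2]-H)@yd;Z=W[...,2]
f=grab("wrist");W=cloud(f);X=(W[...,:2]-H)@xd;Y=(W[...,:2]-H)@yd;Z=W[...,2]
m=(Z>.24)&(Z<.258)&(f["pixels"].max(2)<110)&(X<-.03)&(X>-.08)&(Y>.18);print("handle",m.sum(),W[m].mean(0) if m.any() else "")
for c in(.05,.134):
    m=(abs(X-.026)<.02)&(abs(Y-c)<.02)&(Z>.242)&(Z<.256);P=np.c_[X[m],Y[m],np.ones(m.sum())]
    if m.sum()>50: print(c,m.sum(),P[:,:2].mean(0).round(4),np.percentile(Z[m],[5,50,95]).round(4),np.degrees(np.linalg.lstsq(P,Z[m],rcond=None)[0][:2]).round(1))
E
```

```text
time_s: 43.28
ee_pos: [0.5238, -0.2699, 0.3343]
orientation: [0.003, 0.806, 0.592, 0.002]
contact_force: [-0.5, -1.3, 0.1]
opening: 0.0576
grasp_force: 0.0
shift [-0.385 -0.472  0.018] rows>= 2.0 spin -0.002 now [ 0.5238 -0.2699  0.3343] yaw -17.4 q [ 0.31  0.38  0.19  1.37 -0.07  1.4   0.2 ]
handle 12 [ 0.41042503 -0.30903222  0.24547033]
0.05 2426 [0.0265 0.0505] [0.2469 0.2484 0.2496] [-0.9 -1.4]
0.134 2696 [0.0262 0.1345] [0.2469 0.2483 0.2495] [-0.8  0.3]
```

```bash
python3 -m crank '[[-0.35,[-0.15,-0.18,0],0],[-0.35,[-0.3,-0.37,0],0],[-0.35,[-0.385,-0.472,0],0],[-0.35,[-0.385,-0.472,0],0]]'; python3 - <<'E'
from h import *
f=grab("wrist");W=cloud(f);Z=W[...,2]
m=(Z>.247)&(Z<.258)&(f["pixels"].max(2)<120)&(np.hypot(W[...,0]-.411,W[...,1]+.315)<.03);P=W[m];print(m.sum(),P.min(0),P.max(0),P.mean(0));go(.4107,-.3152,.2102,-17.3)
E
```

```text
time_s: 43.88
ee_pos: [0.407, -0.3151, 0.3294]
orientation: [-0.001, 0.807, 0.591, -0.001]
contact_force: [0.4, -0.7, 0.4]
opening: 0.0575
grasp_force: 0.0
189 [ 0.40744531 -0.31890578  0.24723293] [ 0.41758121 -0.30858791  0.25444678] [ 0.41248688 -0.31296352  0.25152511]
shift [-0.003  0.011  0.596] rows>= 1.9 spin -0.004 now [ 0.4088 -0.3141  0.3294] yaw -17.5 q [ 0.44  0.26  0.22  1.55 -0.06  1.34  0.37]
```

```bash
python3 -m crank '[[-0.35,[0,0.02,0.15],0],[-0.35,[0,0.02,0.35],0],[-0.35,[0,0.02,0.5],0],[-0.35,[0,0.02,0.58],0],[-0.35,[0,0.02,0.595],0],[0.3,[0,0.02,0.595],0],[1,[0,0.02,0.595],0],[1,[0,0.02,0.595],0],[1,[0,0.02,0.595],0],[1,[0,0.02,0.595],0]]'; cat >>h.py <<'E'
def arc(step,n):
    H=np.array([.6425,-.333]);p,M=tool();r=p[:2]-H;print("r",np.hypot(*r),"theta",np.degrees(np.arctan2(r[1],r[0]))-72.7-12.97,env.sense()["q"][6])
    for i in range(n+1):
        q=H+R.from_euler('z',-step*i,degrees=True).as_matrix()[:2,:2]@r
        print(-step*i,q.round(3),(M.T@np.append(q-p[:2],0)/.2)[:2].round(3),round(step*i/45,2))
E
python3 -c "
from h import *
arc(4,15)"
```

```text
time_s: 45.18
ee_pos: [0.4125, -0.3158, 0.2118]
orientation: [0.0, 0.806, 0.592, -0.0]
contact_force: [-4.1, 1.0, 6.0]
opening: 0.0077
grasp_force: 58.8
r 0.23063891143814425 theta 90.04297906209605 0.39061106868461903
0 [ 0.413 -0.316] [0. 0.] 0.0
-4 [ 0.414 -0.3  ] [ 0.079 -0.016] 0.09
-8 [ 0.417 -0.284] [ 0.159 -0.026] 0.18
-12 [ 0.421 -0.268] [ 0.239 -0.03 ] 0.27
-16 [ 0.426 -0.253] [ 0.32  -0.029] 0.36
-20 [ 0.432 -0.238] [ 0.4   -0.022] 0.44
-24 [ 0.439 -0.224] [ 0.479 -0.01 ] 0.53
-28 [ 0.448 -0.21 ] [0.558 0.008] 0.62
-32 [ 0.457 -0.197] [0.635 0.032] 0.71
-36 [ 0.467 -0.184] [0.71 0.06] 0.8
-40 [ 0.477 -0.172] [0.783 0.094] 0.89
-44 [ 0.489 -0.161] [0.854 0.133] 0.98
-48 [ 0.501 -0.151] [0.921 0.177] 1.07
-52 [ 0.514 -0.141] [0.986 0.225] 1.16
-56 [ 0.528 -0.133] [1.047 0.278] 1.24
-60 [ 0.542 -0.125] [1.104 0.335] 1.33
```

```bash
python3 -m crank '[[1,[0.02,-0.004,0],0.02],[1,[0.05,-0.01,0],0.06],[1,[0.1,-0.019,0],0.12],[1,[0.159,-0.026,0],0.18],[1,[0.22,-0.029,0],0.25],[1,[0.28,-0.029,0],0.31],[1,[0.34,-0.027,0],0.38],[1,[0.4,-0.022,0],0.44],[1,[0.46,-0.013,0],0.51],[1,[0.519,-0.001,0],0.58],[1,[0.577,0.014,0],0.64],[1,[0.635,0.032,0],0.71],[1,[0.692,0.053,0],0.78],[1,[0.74,0.073,0],0.83],[1,[0.77,0.088,0],0.87],[1,[0.783,0.094,0],0.89],[1,[0.783,0.094,0],0.89]]'; python3 -c "
from h import *
arc(4,12)"
```

```text
time_s: 47.3
ee_pos: [0.478, -0.1699, 0.2117]
orientation: [-0.001, 0.96, 0.281, 0.0]
contact_force: [-3.0, 3.8, 6.8]
opening: 0.0072
grasp_force: 59.1
r 0.23165519288016054 theta 49.565356110069686 -0.5743312782309528
0 [ 0.478 -0.17 ] [0. 0.] 0.0
-4 [ 0.49  -0.159] [ 0.079 -0.015] 0.09
-8 [ 0.502 -0.149] [ 0.16  -0.024] 0.18
-12 [ 0.516 -0.139] [ 0.241 -0.028] 0.27
-16 [ 0.529 -0.131] [ 0.321 -0.026] 0.36
-20 [ 0.544 -0.123] [ 0.402 -0.018] 0.44
-24 [ 0.559 -0.117] [ 0.482 -0.005] 0.53
-28 [ 0.574 -0.112] [0.56  0.014] 0.62
-32 [ 0.589 -0.107] [0.637 0.038] 0.71
-36 [ 0.605 -0.104] [0.713 0.067] 0.8
-40 [ 0.621 -0.102] [0.786 0.102] 0.89
-44 [ 0.638 -0.101] [0.856 0.142] 0.98
-48 [ 0.654 -0.102] [0.924 0.186] 1.07
```

```bash
python3 -m crank '[[1,[0.02,-0.004,0],0.02],[1,[0.05,-0.01,0],0.06],[1,[0.1,-0.018,0],0.12],[1,[0.16,-0.024,0],0.18],[1,[0.22,-0.027,0],0.25],[1,[0.281,-0.027,0],0.31],[1,[0.341,-0.024,0],0.38],[1,[0.402,-0.018,0],0.44],[1,[0.462,-0.008,0],0.51],[1,[0.52,0.004,0],0.58],[1,[0.579,0.02,0],0.64],[1,[0.637,0.038,0],0.71],[1,[0.694,0.06,0],0.78],[1,[0.74,0.08,0],0.83],[1,[0.77,0.094,0],0.87],[1,[0.786,0.102,0],0.89],[1,[0.786,0.102,0],0.89]]'; python3 -c "
from h import *
arc(1,14)"
```

```text
time_s: 49.42
ee_pos: [0.6229, -0.1009, 0.2118]
orientation: [-0.002, 0.998, -0.064, 0.001]
contact_force: [-0.5, 6.6, 4.7]
opening: 0.0073
grasp_force: 58.9
r 0.23296009367524803 theta 9.148524954590426 -1.3466125219205627
0 [ 0.623 -0.101] [-0. -0.] 0.0
-1 [ 0.627 -0.101] [ 0.02  -0.004] 0.02
-2 [ 0.631 -0.1  ] [ 0.04  -0.008] 0.04
-3 [ 0.635 -0.1  ] [ 0.06  -0.011] 0.07
-4 [ 0.639 -0.1  ] [ 0.08  -0.014] 0.09
-5 [ 0.643 -0.1  ] [ 0.1   -0.017] 0.11
-6 [ 0.647 -0.1  ] [ 0.12  -0.019] 0.13
-7 [ 0.651 -0.1  ] [ 0.141 -0.021] 0.16
-8 [ 0.655 -0.1  ] [ 0.161 -0.023] 0.18
-9 [ 0.659 -0.101] [ 0.181 -0.024] 0.2
-10 [ 0.664 -0.101] [ 0.201 -0.025] 0.22
-11 [ 0.668 -0.101] [ 0.222 -0.026] 0.24
-12 [ 0.672 -0.102] [ 0.242 -0.026] 0.27
-13 [ 0.676 -0.102] [ 0.262 -0.026] 0.29
-14 [ 0.68  -0.103] [ 0.283 -0.025] 0.31
```

```bash
python3 -m crank '[[1,[0.01,-0.002,0],0.01],[1,[0.025,-0.005,0],0.03],[1,[0.04,-0.008,0],0.04],[1,[0.055,-0.01,0],0.06],[1,[0.07,-0.012,0],0.08],[1,[0.08,-0.014,0],0.09],[1,[0.09,-0.015,0],0.1],[1,[0.1,-0.017,0],0.11],[1,[0.11,-0.018,0],0.12],[1,[0.12,-0.019,0],0.13],[1,[0.13,-0.02,0],0.14],[1,[0.14,-0.021,0],0.16],[1,[0.15,-0.022,0],0.17],[1,[0.16,-0.023,0],0.18],[1,[0.17,-0.023,0],0.19],[1,[0.18,-0.024,0],0.2],[1,[0.18,-0.024,0],0.2],[1,[0.18,-0.024,0],0.2]]'; python3 -c "
from h import *
arc(1,0)"; python3 -m crank '[[1,[0.01,0,0],0],[1,[0.02,0,0],0],[1,[0.025,0,0],0],[1,[0.025,0,0],0]]'; python3 -c "
from h import *
arc(1,0)"
```

```text
time_s: 51.68
ee_pos: [0.6603, -0.1004, 0.2119]
orientation: [-0.002, 0.99, -0.142, 0.002]
contact_force: [3.5, 6.4, 2.9]
opening: 0.0075
grasp_force: 58.7
r 0.2332356731692316 theta -0.051729518589583634 -1.4924810168345652
0 [ 0.66 -0.1 ] [0. 0.] 0.0
time_s: 52.18
ee_pos: [0.6603, -0.1004, 0.2118]
orientation: [-0.003, 0.99, -0.142, -0.003]
contact_force: [-12.8, 11.5, 12.5]
opening: 0.0072
grasp_force: 59.8
r 0.23327673295151644 theta -0.04467598063811984 -1.492088810929052
0 [ 0.66 -0.1 ] [0. 0.] 0.0
```

The door is against its stop and the catch has engaged. I'll relax, release, rise clear and check.

```bash
python3 -m crank '[[1,[-0.015,0,0],0],[1,[-0.02,0,0],0],[0.6,[-0.02,0,0],0],[-0.1,[-0.02,0,0],0],[-0.35,[-0.02,0,0],0],[-0.35,[-0.02,0,-0.05],0],[-0.35,[-0.02,0,-0.25],0],[-0.35,[-0.02,0,-0.5],0],[-0.35,[-0.02,0,-0.6],0],[-0.35,[-0.5,0,-0.6],0],[-0.35,[-0.9,0,-0.6],0],[-0.35,[-0.9,0,-0.6],0]]'; python3 - <<'E'
from h import *
f=grab("top");s=grab("scene")
cv2.imwrite("pics/end.png",np.hstack([cv2.resize(s["pixels"],(400,300)),cv2.resize(f["pixels"],(400,300))]))
f0=dict(np.load("/tmp/top.npz"));W=cloud(f);hsv=cv2.cvtColor(f["pixels"],cv2.COLOR_BGR2HSV)
m=(W[...,2]>.243)&(W[...,2]<.26)&(hsv[...,2]<90)&(np.hypot(W[...,0]-.66,W[...,1]+.1)<.03);print("handle",m.sum(),W[m].mean(0) if m.any() else "")
# bystanders: difference from the first picture
d=np.abs(f["pixels"].astype(int)-f0["pixels"]).max(2)
for n,(a,b,c,e) in dict(mug=(140,205,225,270),esp=(222,270,222,262),spoon=(282,345,222,246)).items(): print(n,(d[a:b,c:e]>40).mean().round(3))
E
```

```text
time_s: 53.68
ee_pos: [0.488, -0.0543, 0.3316]
orientation: [-0.0, 0.99, -0.144, 0.0]
contact_force: [-0.1, 0.7, 0.7]
opening: 0.0576
grasp_force: 0.0
handle 25 [ 0.6592855  -0.10166096  0.25184732]
mug 0.0
esp 0.0
spoon 0.821
```

View pics/end.png

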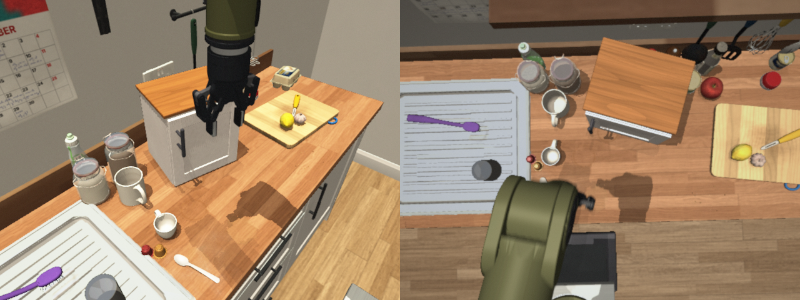

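The door is shut: the handle reads (0.659, −0.102), the same as at the start. The scene view (left) shows the cups near (130,185) and (165,225) and the spoon near (195,268), all where they began.

```bash
python3 -c "
from rig import workorder
print(workorder.finish_job())"
```

```text
the job is handed in; nothing more can be done
None
```

The job is handed in at about 54 s: the spice jar was standing in the upper rack beside the other jar when I last saw them with the door open, the door is shut to its starting position, and the cups and teaspoon are where they were; I could not check the jars after shutting.

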